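Shim a rocking block heater

TASK

The block heater rocks because the foot at its rear right corner does not reach the bench. With the fingertips, push the loose wedge along the bench, thin end first, under that foot until it is snug and the heater no longer rocks; then press down firmly on the housing's corner above the foot to check that it stands fast, and move clear. Only push and press: do not grip or pick up the wedge, tip the heater or shove it out of place, or disturb the other things.

Things in the scene. Friction and masses are not known exactly. Their poses are not given: they have to be found in the camera images.
- heater: cream dry-block heater, loose, 2.5 kg, 210 deep (x) x 250 mm wide. x points from its sloping front panel to its rear, y to its left; origin at bench level under the middle. Underside 18 mm, flat deck 95 mm up; a tube block on it rises 35 mm more. Feet 83 mm (x), 103 mm (y) from the middle: three stand, rear right (+x, -y) hangs; about 3 N on that corner tips it. Over 10 N sideways it may slide
- foot_bottom (a point): middle of the flat round underside (20 mm across, black rubber) of the hanging rear right foot, 83 mm to the rear and 103 mm to the right of the heater's middle; it hangs 4 to 8.5 mm above the bench, a different height each time, and keeps its height under load
- corner_top (a point): point on the flat top deck straight above the hanging foot, 95 mm above the bench, 20 mm in from the housing's right and rear faces, 38 mm from the tube block. The corner to press; a firm press is about 10 N
- wedge: loose grey plastic levelling wedge, 120 long (x) x 36 mm wide, 60 g; origin mid-underside, x points to the thin end. 16 mm high at the thick end, falling evenly to 1.5 mm at the thin end. Starts right of the heater, thin end roughly towards the hanging foot. Slides with under 1 N; when it meets the foot the resistance rises sharply, about 5 N drives it snug, and friction keeps it there
- wedge_heel (a point): centre of the wedge's flat upright thick end (36 mm wide, 16 mm high), 8 mm above the bench: the face to push on
- tube: self-standing capped centrifuge tube, 29 mm across (cap 34 mm), 110 mm tall, origin under its middle; bystander, leave it alone
- screw_cap: red screw cap lying flat, 34 mm across, 13 mm high, origin under its middle; bystander
- rack: blue microtube rack, 75 (x) x 150 (y) x 38 mm high, origin under its middle; bystander
- freezer_box: white card freezer box with lid, 133 x 133 x 48 mm, origin under its middle; bystander
Mind the look-alikes: they are no part of the job. Of the things like the wedge, leave any that is orange or red; of the rest the smaller one is meant.

How it is judged:
By the outcome, as a careful person would: the job done as asked, in the order asked, and still so for the second after the job is handed in, with the robot touching nothing.
It also fails if it takes over 67 s, if anything falls off the work surface, if the arm or the gripper's body presses on something with over 40 N, if the wrist force passes 120 N, or if a joint passes its speed limit or range.

ROBOT

A 6-joint arm with a two-finger parallel gripper is mounted at the origin on the work surface. World frame = base frame: x ahead of the robot, y to its left, z up, the work surface at z = 0. Lengths are in m, angles in rad, forces in N, time in s.
With the tool pointing down it reaches from about 0.275 to 0.825 m from the base axis. Payload 4.9 kg.
Tool frame: the origin (TCP) lies on the front face of the gripper's body, between the roots of the fingers; the fingertips stand 73 mm ahead of it and the grasp point (between the pads) lies 54 mm ahead of it; z points along the fingers, y is the line along which they close (so a half turn about z gives the same grasp; the last joint's range is limited). The gripper opens to 85 mm and grips with 20 to 120 N. Pads are 22 mm wide; open, the fingers measure 114 mm over their backs; the gripper's body (76 mm by 85 mm) begins 54 mm behind the grasp point. The pads swing forward as they close: fully open they stand 13 mm farther back than shut.
Start: joints at [1.054, 0.326, -0.193, 1.052, 0, 1.437], TCP at [0.205, 0.51, 0.304] pointing down, gripper open.
Joint ranges: [-2.65, 2.65], [-0.97, 1.79], [-1.3, 1.35], [-1.93, 2.1], [-1.47, 1.37], [-3.14, 3.14]. Speed limits (rad/s): [2.57, 2.57, 3.14, 3.14, 3.14, 3.14].

INTERFACE

Orientations are given as a unit quaternion [w, x, y, z].
In Python, from workcell import manip gives the robot as it stands.
- The arm moves only by the shell command python3 -m pendant 'ROWS' [OPENING]. ROWS is JSON, a list of rows, each a list of 6 numbers: the shift along the tool's x, y, z scaled (see below), then the turn, a rotation vector about the tool's x, y, z scaled (see below). A call has 1 to 12 rows; each row is the pose to reach, as a shift and turn from the pose commanded when the call began, along the tool's axes at that moment, turning the shorter way round; what a row does not reach only later rows make up. The controller multiplies each number of a shift by 75 cm and each number of a turn by pi rad. A row lasts 1/10 s, in which the tool goes at most 50 mm and 8.59 degrees, less where a joint would pass 70% of its speed; a pose out of reach is approached as far as the arm can. A call with a number of a shift or a turn outside -1 to 1 is refused whole. A call with a gripper value outside its range is refused whole. OPENING is the gripper command: -1 is fully open, 1 is shut, values between are in proportion, set as the call begins (- or left out, the last holds). The fingers move at their own pace and stop on an object; the grip force is fixed at half the most. Time passes only in rows, so rows that repeat a pose let the fingers close. It gives the time, the measured TCP pose, the force, the opening and the grip force at its end, in the units of the state.
- manip.observe(): the state, without advancing time (a new reading comes with each control period).
- manip.camera(name): name is "side" or "top" or "wrist"; returns a dict with "color" (420x560x3 uint8, red, green, blue), "vfov" (degrees; the focal length in pixels is half the picture's height over the tangent of half this angle, whatever the lens; pixels are square), "cx", "cy" (the principal point, pixels), "R" (3x3) and "t" (3): a world point X has camera coordinates R X + t. Camera axes: x right, y down, z forward; pixel columns grow to the right and rows downward; lengths in m; the calibration is good to about 2 mm. The wrist camera is an equidistant fisheye: a pixel r from the principal point sees the ray r / f radians off the axis. A picture is of the moment at which its call begins. There is no depth.
- manip.close_job(): hands the job in; it is judged then, once.
The state is a dict: "time": time; "joints": joint angles; "joint_vel": joint speeds; "joint_efforts": joint torques, N m; "tool_pos": TCP position; "tool_rot": TCP orientation; "force": force on the tool from outside, world axes, zero at the start; "wrist_torque": the same for the moment, N m; "finger_gap": opening from 0.0 (shut) to 1.0 (fully open); "grasp_force": force on a finger pad.
Only numpy, scipy, OpenCV 4.12 (cv2) and the standard library are available. Lean on these libraries where they do the work, as an engineer would, in place of code of your own. Each camera call takes 0.05 s, during which the arm holds its last target. There are 200 camera calls.

## Working session

There is one attempt and no reset: what is moved stays moved. The work goes in short steps, Python scripts to look and compute and a shell command to move; the robot and the scene stay as the last step left them, time stands still between calls to the robot, and variables do not carry over. Pictures are saved under pics/ and viewed, at most 10 in all, crops included, and the job is handed in when it is done.

```bash
mkdir -p pics; ls
python3 - <<'E'
from workcell import manip
import cv2, numpy as np
s=manip.observe(); print(s['time'],s['tool_pos'],s['tool_rot'],s['finger_gap'])
for n in("side","top"):
    c=manip.camera(n); cv2.imwrite(f"pics/{n}0.png",c["color"][:,:,::-1])
    print(n,c["vfov"],c["cx"],c["cy"],(-c["R"].T@c["t"]).round(3),c["R"].round(3).tolist())
E
```

```text
pics
0.0 [0.20520092 0.50979298 0.30308548] [-2.67363875e-04  1.90242843e-01  9.81736677e-01 -8.28770598e-04] 0.9967224036219972
side 50.34742084115697 285.96161958449676 203.36677829676515 [0.361 0.808 0.755] [[-0.937, -0.35, 0.02], [-0.243, 0.607, -0.757], [0.253, -0.713, -0.653]]
top 56.171220645287484 281.3249795628052 211.2138235535299 [0.464 0.096 1.018] [[0.011, -1.0, -0.011], [-0.986, -0.009, -0.166], [0.166, 0.013, -0.986]]
```

View pics/top0.png

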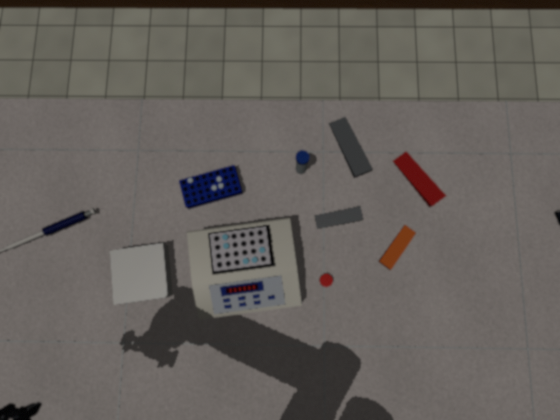

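View pics/side0.png

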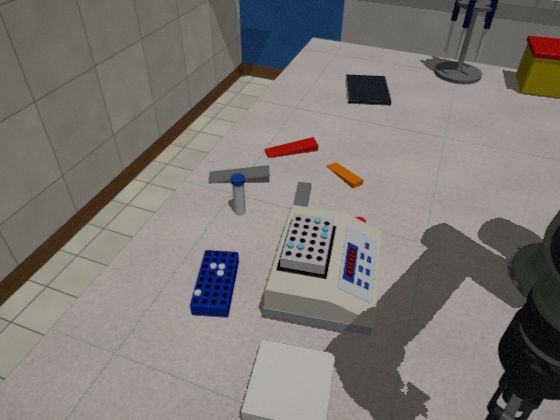

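The top view shows +x up and +y left. The heater is at about (245,265), with its sloping panel at the bottom, so the rear right corner is at about (293,220).

Wedge candidates:
- Small grey at (339,217)
- Large grey at (350,147)
- Red at (419,179)
- Orange at (397,247)

The small grey one fits: it isn't orange or red, and it's the smaller of the two greys. I'll confirm this in one enlarged crop.

```bash
cat > h.py <<'E'
from workcell import manip
import cv2, numpy as np
def ray(c,px,z):
    "pixels (N,2) -> world points on plane z (pinhole)"
    f=c["color"].shape[0]/2/np.tan(np.radians(c["vfov"])/2)
    px=np.atleast_2d(px).astype(float)
    d=np.c_[(px-[c["cx"],c["cy"]])/f,np.ones(len(px))]@c["R"]
    o=-c["R"].T@c["t"]
    return o+d*((z-o[2])/d[:,2])[:,None]
def proj(c,X):
    f=c["color"].shape[0]/2/np.tan(np.radians(c["vfov"])/2)
    p=np.atleast_2d(X)@c["R"].T+c["t"]
    return p[:,:2]/p[:,2:]*f+[c["cx"],c["cy"]]
E
python3 - <<'E'
from h import *
c=manip.camera("top"); im=c["color"]
np.savez("top.npz",**c)
cv2.imwrite("pics/crop1.png",cv2.resize(im[125:325,180:440],None,fx=3,fy=3,interpolation=cv2.INTER_CUBIC)[:,:,::-1])
i=im.astype(int)
for p in [(217,335),(217,350),(217,318),(230,339),(240,300),(240,286),(225,240),(270,278),(147,350)]: print(p,i[p])
E
```

```text
(217, 335) [61 62 62]
(217, 350) [60 62 63]
(217, 318) [62 63 63]
(230, 339) [106 101  98]
(240, 300) [54 51 49]
(240, 286) [124 120 111]
(225, 240) [100  98  90]
(270, 278) [129 127 117]
(147, 350) [54 55 55]
```

View pics/crop1.png

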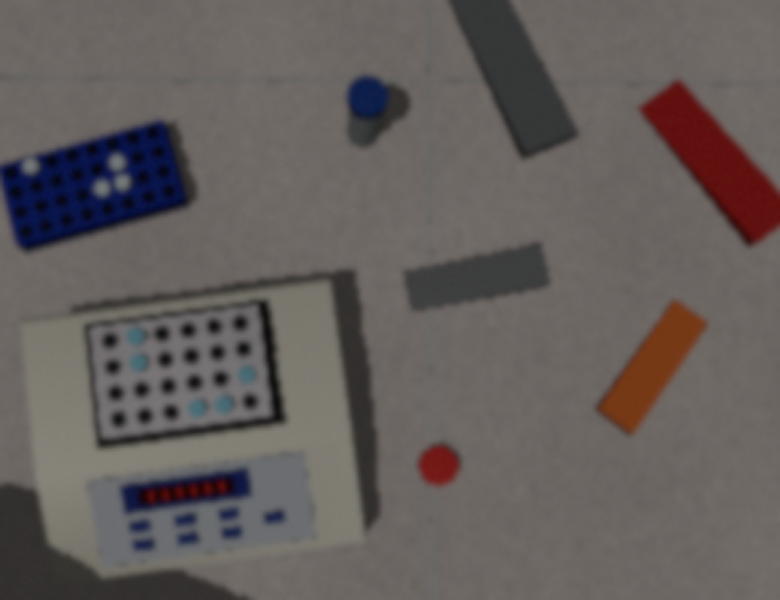

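The crop confirms it. The small plain grey wedge has corners at crop pixels (405,270), (413,310), (549,285) and (541,243), and it is clearly smaller than the other grey. The heater deck's rear right corner is at crop (331,280).

```bash
cat > meas.py <<'E'
from h import *
def wedge(c,z=.008):
    im=c["color"].astype(int)
    m=((im.max(2)<80)&(im.min(2)>45)&(im[...,2]>=im[...,0]-1)).astype(np.uint8)
    m[:195]=0; m[240:]=0; m[:,:296]=0; m[:,372:]=0
    m=cv2.morphologyEx(m,cv2.MORPH_OPEN,np.ones((3,3)))
    k=max(cv2.findContours(m,0,2)[0],key=cv2.contourArea)
    box=cv2.boxPoints(cv2.minAreaRect(k)); X=ray(c,box,z)[:,:2]
    return box,X
def heater(c):
    im=c["color"].astype(int)
    m=((im[...,1]-im[...,2]>5)&(im[...,1]>80)).astype(np.uint8)
    m[:205]=0;m[325:]=0;m[:,:175]=0;m[:,312:]=0
    m=cv2.morphologyEx(m,cv2.MORPH_OPEN,np.ones((3,3)))
    rear=np.array([(x,np.argmax(m[:,x])-.5) for x in range(200,287)])
    right=np.array([(311-np.argmax(m[y,:312][::-1])+.5,y) for y in range(226,262)])
    A=ray(c,rear,.095)[:,:2];B=ray(c,right,.095)[:,:2]
    l=[cv2.fitLine(q.astype(np.float32),cv2.DIST_HUBER,0,.001,.001).ravel() for q in(A,B)]
    t=np.linalg.solve(np.c_[l[0][:2],-l[1][:2]],l[1][2:]-l[0][2:])
    return l[0][2:]+t[0]*l[0][:2],l[0][:2],l[1][:2]
if __name__=="__main__":
    c=manip.camera("top")
    b,X=wedge(c); print(b.round(1).tolist()); print("wedge",X.round(4).tolist(),"c",X.mean(0).round(4),"sides",np.linalg.norm(np.diff(X,axis=0),axis=1).round(4))
    C,u,v=heater(c); print("corner",C.round(4),"yaw rear",np.degrees(np.arctan2(-u[0],u[1]))%180,"right",np.degrees(np.arctan2(v[1],v[0]))%180)
    print("corner px",proj(c,[*C,.095]))
E
python3 meas.py
```

```text
[[315.1000061035156, 215.60000610351562], [359.29998779296875, 206.6999969482422], [361.79998779296875, 219.0], [317.6000061035156, 227.89999389648438]]
wedge [[0.6237, 0.0211], [0.6481, -0.094], [0.6158, -0.0996], [0.5916, 0.0149]] c [ 0.6198 -0.0394] sides [0.1176 0.0328 0.117 ]
corner [0.6047 0.0873] yaw rear 8.138214 right 7.935437
corner px [[289.89741922 217.57470667]]
```

Heater yaw is about 8°, so the foot is at about (0.582, 0.104). The wedge heads about 102°, with its heel at about (0.632, −0.098). I'll push with the fingers shut and their 29 mm line across the heel.

```bash
cat > go.py <<'E'
import sys
from h import *
from scipy.spatial.transform import Rotation as R
def go(x,y,z,ydeg):
    s=manip.observe(); q=np.array(s["tool_rot"]); T=R.from_quat(q[[1,2,3,0]])
    a=np.radians(ydeg); yt=np.array([np.cos(a),np.sin(a),0]); zt=np.array([0,0,-1.])
    G=R.from_matrix(np.c_[np.cross(yt,zt),yt,zt])
    print("shift",(T.inv().apply(np.array([x,y,z])-s["tool_pos"])/.75).round(4),"turn",((T.inv()*G).as_rotvec()/np.pi).round(4),"t",s["time"],"F",np.round(s["force"],2))
if __name__=="__main__": go(*map(float,sys.argv[1:]))
E
python3 go.py .6376 -.1235 .30 12; python3 go.py .6376 -.1235 .12 12
```

```text
shift [-0.8502 -0.5682  0.005 ] turn [-3.000e-04  1.000e-04  3.115e-01] t 0.2 F [-0.41 -0.68  0.36]
shift [-0.8502 -0.568   0.245 ] turn [-3.000e-04  1.000e-04  3.115e-01] t 0.2 F [-0.41 -0.68  0.36]
```

```bash
python3 -m pendant '[[-0.85,-0.568,0,0,0,0.3115],[-0.85,-0.568,0,0,0,0.3115],[-0.85,-0.568,0,0,0,0.3115],[-0.85,-0.568,0,0,0,0.3115],[-0.85,-0.568,0,0,0,0.3115],[-0.85,-0.568,0,0,0,0.3115],[-0.85,-0.568,0,0,0,0.3115],[-0.85,-0.568,0,0,0,0.3115],[-0.85,-0.568,0,0,0,0.3115],[-0.85,-0.568,0,0,0,0.3115],[-0.85,-0.568,0,0,0,0.3115],[-0.85,-0.568,0,0,0,0.3115]]' 1; python3 go.py .6376 -.1235 .12 12
```

```text
time: 1.4
tool_pos: [0.5444, 0.0126, 0.3038]
tool_rot: [-0.0, 0.63, 0.777, 0.0]
force: [-0.5, 0.4, 0.6]
finger_gap: -0.002
grasp_force: 0.0
shift [-0.2034  0.0838  0.2451] turn [ 0.     -0.0001 -0.0001] t 1.4 F [-0.46  0.35  0.57]
```

```bash
python3 -m pendant '[[-0.2034,0.0838,0,0,0,0],[-0.2034,0.0838,0,0,0,0],[-0.2034,0.0838,0,0,0,0],[-0.2034,0.0838,0,0,0,0],[-0.2034,0.0838,0.245,0,0,0],[-0.2034,0.0838,0.245,0,0,0],[-0.2034,0.0838,0.245,0,0,0],[-0.2034,0.0838,0.245,0,0,0],[-0.2034,0.0838,0.245,0,0,0],[-0.2034,0.0838,0.245,0,0,0]]'; python3 go.py .6376 -.1235 .077 12
python3 - <<'E'
from h import *
c=manip.camera("wrist");t=manip.camera("top")
cv2.imwrite("pics/w1.png",np.hstack([c["color"],t["color"]])[:,:,::-1][:, :])
a=cv2.resize(c["color"],(400,300)); b=cv2.resize(t["color"][130:340,200:480],(400,300))
cv2.imwrite("pics/w1.png",np.hstack([a,b])[:,:,::-1])
E
```

```text
time: 2.4
tool_pos: [0.6368, -0.1215, 0.1203]
tool_rot: [-0.001, 0.629, 0.777, -0.0]
force: [0.3, 0.0, 0.9]
finger_gap: -0.001
grasp_force: 0.0
shift [-0.0029  0.0005  0.0577] turn [-0.0003 -0.0002 -0.    ] t 2.4 F [0.34 0.03 0.85]
```

View pics/w1.png

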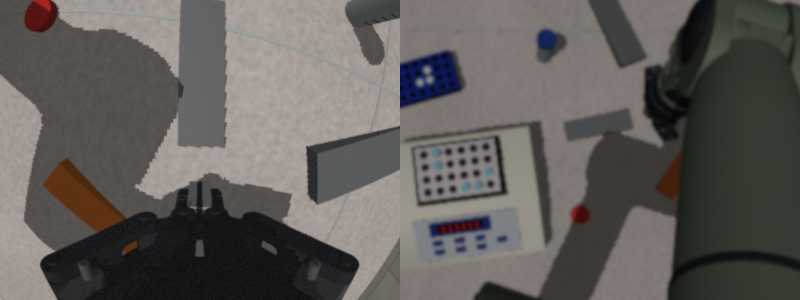

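In the wrist view (left half), the wedge is centred and aligned ahead of the shut fingers, with the heel at (200,147) and the fingertips at (200,195). I'll descend and push gently, drifting 7 mm sideways towards the foot.

```bash
python3 -m pendant '[[-0.003,0.0005,0.03,0,0,0],[-0.003,0.0005,0.0577,0,0,0],[-0.003,0.0005,0.0577,0,0,0],[0.005,0.0005,0.0577,0,0,0],[0.01,0.0005,0.0577,0,0,0],[0.015,0.0005,0.0577,0,0,0],[0.018,0.0005,0.0577,0,0,0],[0.021,0.0005,0.0577,0,0,0],[0.024,0,0.0577,0,0,0],[0.028,-0.0005,0.0577,0,0,0],[0.032,-0.001,0.0577,0,0,0],[0.032,-0.001,0.0577,0,0,0]]'
cat > look.py <<'E'
import sys
from meas import *
c=manip.camera("top"); im=c["color"]
cv2.imwrite(f"pics/{sys.argv[1]}.png",im[:,:,::-1])
i=im.astype(int); m=((i.max(2)<80)&(i.min(2)>45)&(i[...,2]>=i[...,0]-1)).astype(np.uint8)
m[:190]=0;m[250:]=0;m[:,:294]=0;m[:,372:]=0
m=cv2.morphologyEx(m,cv2.MORPH_OPEN,np.ones((3,3)))
n,l,st,_=cv2.connectedComponentsWithStats(m); 
k=1+np.argmax(st[1:,4]); print(st[k])
# midline of visible wedge: column-wise mid of top/bottom edge
P=np.array([(x,np.nonzero(l[:,x]==k)[0].mean(),(l[:,x]==k).sum()) for x in range(st[k][0],st[k][0]+st[k][2])])
g=P[abs(P[:,2]-np.median(P[:,2]))<1.5]
X=ray(c,g[:,:2],.008)[:,:2]; v=cv2.fitLine(X.astype(np.float32),cv2.DIST_HUBER,0,.001,.001).ravel()
d=v[:2]*np.sign(v[1]); print("heading",np.degrees(np.arctan2(d[1],d[0])),"width px",np.median(P[:,2]),"n",len(g))
C,u,w=heater(c); th=np.radians((np.degrees(np.arctan2(-u[0],u[1]))+90)%180-90); ex=np.array([np.cos(th),np.sin(th)]); ey=np.array([-ex[1],ex[0]])
F=C-.02*ex+.02*ey; print("foot",F.round(4),"yaw",np.degrees(th))
n=np.array([d[1],-d[0]]); print("foot offset to +x side of wedge line mm",1e3*n@(F-v[2:]))
print("tip x extents px",st[k][0],st[k][0]+st[k][2]-1, ray(c,[[st[k][0]-.5,P[0,1]]],.003)[0].round(4))
s=manip.observe(); print("tcp",s["tool_pos"].round(4),"F",s["force"].round(2),"t",s["time"])
E
python3 look.py t2
```

```text
time: 3.7
tool_pos: [0.6308, -0.0977, 0.0767]
tool_rot: [-0.0, 0.629, 0.777, 0.0]
force: [-0.5, 0.3, -0.1]
finger_gap: 0.002
grasp_force: 0.0
[312 209  47  19 520]
heading 100.48201 width px 12.0 n 32
foot [0.5839 0.1041] yaw 8.441375
foot offset to +x side of wedge line mm -7.784807
tip x extents px 312 358 [0.6154 0.0302 0.003 ]
tcp [ 0.6308 -0.0978  0.0767] F [-0.05  0.36 -1.03] t 3.75
```

```bash
python3 -m pendant '[[0.005,-0.001,0,0,0,0],[0.01,-0.002,0,0,0,0],[0.015,-0.003,0,0,0,0],[0.02,-0.004,0,0,0,0],[0.025,-0.005,0,0,0,0],[0.03,-0.006,0,0,0,0],[0.035,-0.007,0,0,0,0],[0.04,-0.008,0,0,0,0],[0.045,-0.009,0,0,0,0],[0.05,-0.01,0,0,0,0],[0.055,-0.011,0,0,0,0],[0.055,-0.011,0,0,0,0]]'
python3 look.py t3
```

```text
time: 4.95
tool_pos: [0.6142, -0.059, 0.0768]
tool_rot: [-0.0, 0.629, 0.777, -0.0]
force: [0.1, 0.5, -1.7]
finger_gap: 0.001
grasp_force: 0.0
[299 215  44  17 509]
heading 98.432816 width px 12.0 n 34
foot [0.5836 0.104 ] yaw 8.426375
foot offset to +x side of wedge line mm -6.2255087
tip x extents px 299 342 [0.6007 0.064  0.003 ]
tcp [ 0.6144 -0.0593  0.0769] F [-0.53 -0.32 -0.09] t 5.0
```

View pics/t3.png

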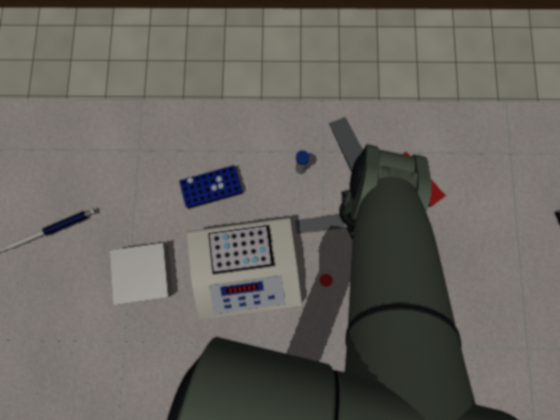

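Run:
```python
from h import *
c=manip.camera("top"); w=manip.camera("wrist")["color"]
a=cv2.resize(c["color"][190:250,280:360],(400,300),interpolation=cv2.INTER_CUBIC)
cv2.imwrite("pics/c4.png",np.hstack([np.clip(a*1.6,0,255).astype(np.uint8),cv2.resize(w,(400,300))])[:,:,::-1])
print(proj(c,[[.5836,.104,.0],[.5836,.104,.095],[.6121,-.0485,.016]]))
```

```text
[[283.04425849 231.0106344 ]
 [282.77759994 226.31920634]
 [342.47888713 219.810856  ]]
```

View pics/c4.png

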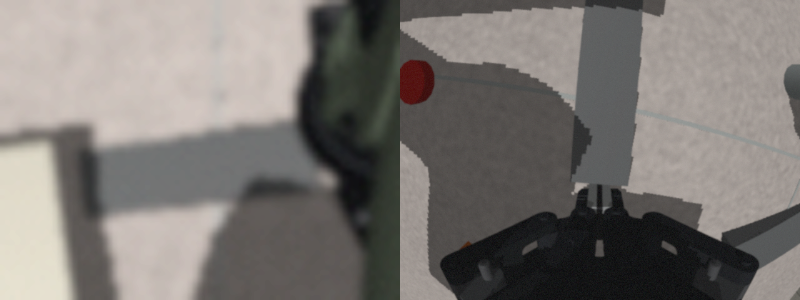

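Crop: the wedge centreline runs through pixel (298,226) at a heading of about 98°. The foot is at about (283,231), roughly 6 mm nearer the robot. The heel slipped sideways, so I'll back off and push at its far side with the fingers turned, to swing the tip towards the foot.

```bash
python3 -m pendant '[[-0.008,0,0,0,0,0],[-0.008,0.007,0,0,0,-0.017],[-0.008,0.007,0,0,0,-0.017],[-0.004,0.007,0,0,0,-0.017],[0,0.007,0,0,0,-0.017],[0.004,0.007,0,0,0,-0.017],[0.008,0.007,0,0,0,-0.017],[0.012,0.007,0,0,0,-0.017],[0.015,0.007,0,0,0,-0.017],[0.015,0.007,0,0,0,-0.017]]'
cat > look2.py <<'E'
import sys
from h import *
c=manip.camera("top"); w=manip.camera("wrist")["color"]
a=cv2.resize(c["color"][190:250,280:360],(400,300),interpolation=cv2.INTER_CUBIC)
cv2.imwrite(f"pics/{sys.argv[1]}.png",np.hstack([np.clip(a*1.6,0,255).astype(np.uint8),cv2.resize(w,(400,300))])[:,:,::-1])
im=c["color"][:,:,1].astype(float)
# rear and front edges of the wedge, column by column, subpixel by steepest gradient near the expected rows
def edge(cols,lo,hi,sgn):
    out=[]
    for x in cols:
        g=sgn*np.diff(im[lo:hi,x]); k=int(g.argmax()); j=slice(max(k-1,0),k+2); gg=np.clip(g[j],0,None)
        out.append((x,lo+.5+(gg*np.arange(j.start,j.start+len(gg))).sum()/gg.sum()))
    return np.array(out)
X0,X1,lo,hi=(int(v) for v in (sys.argv[2:]+[301,330,205,225])[:4])
r=edge(range(X0,X1),lo,hi,-1)
X=ray(c,r,.004)[:,:2]; v=cv2.fitLine(X.astype(np.float32),cv2.DIST_HUBER,0,.001,.001).ravel(); d=v[:2]*np.sign(v[1]); n=np.array([d[1],-d[0]])
F=np.array([.5836,.104])
print("heading",np.degrees(np.arctan2(d[1],d[0])),"foot offset from midline (+x side +), mm",1e3*(n@(F-v[2:])+.018), "rows",r[[0,-1]].round(1).tolist())
s=manip.observe(); print("tcp",s["tool_pos"].round(4),"F",s["force"].round(2),"t",s["time"])
E
python3 look2.py c5
```

```text
time: 6.1
tool_pos: [0.6172, -0.047, 0.0769]
tool_rot: [-0.0, 0.608, 0.794, 0.0]
force: [0.9, -0.3, -0.3]
finger_gap: 0.001
grasp_force: 0.0
heading 99.26716 foot offset from midline (+x side +), mm -4.2905149239974465 rows [[301.0, 219.5], [329.0, 215.5]]
tcp [ 0.6173 -0.0474  0.0769] F [ 0.88  0.04 -0.23] t 6.2
```

View pics/c5.png

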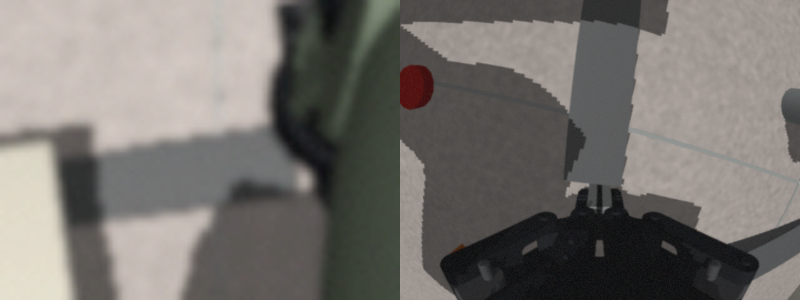

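```bash
python3 -m pendant '[[-0.006,0,0,0,0,0],[-0.006,0.008,0,0,0,-0.006],[-0.006,0.008,0,0,0,-0.006],[-0.002,0.008,0,0,0,-0.006],[0.002,0.008,0,0,0,-0.006],[0.006,0.008,0,0,0,-0.006],[0.01,0.008,0,0,0,-0.006],[0.014,0.008,0,0,0,-0.006],[0.018,0.008,0,0,0,-0.006],[0.018,0.008,0,0,0,-0.006]]'
python3 look2.py c6 301 322
```

```text
time: 7.2
tool_pos: [0.6194, -0.0323, 0.0769]
tool_rot: [-0.0, 0.601, 0.8, -0.0]
force: [-0.4, 0.0, -0.1]
finger_gap: -0.006
grasp_force: 0.0
heading 36.9271 foot offset from midline (+x side +), mm 80.27755620762366 rows [[301.0, 302.5], [321.0, 323.5]]
tcp [ 0.6196 -0.0327  0.0769] F [-0.43 -0.44 -0.45] t 7.3
```

```bash
python3 look2.py c7 301 322 205 225
```

```text
heading 103.40757 foot offset from midline (+x side +), mm 5.585887130532741 rows [[301.0, 221.6], [321.0, 217.4]]
tcp [ 0.6196 -0.033   0.0769] F [ 0.46 -0.17 -0.43] t 7.4
```

View pics/c7.png

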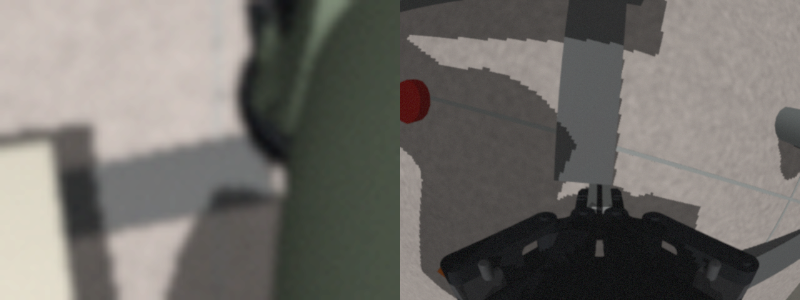

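The tip has swung over and is now 3–5 mm past centre the other way. I'll recentre on the heel, set the heading to 102° and push on.

```bash
python3 -m pendant '[[-0.008,0,0,0,0,0],[-0.008,-0.01,0,0,0,0.024],[-0.008,-0.01,0,0,0,0.024],[-0.004,-0.01,0,0,0,0.024],[0,-0.01,0,0,0,0.024],[0.003,-0.01,0,0,0,0.024],[0.006,-0.01,0,0,0,0.024],[0.009,-0.01,0,0,0,0.024],[0.012,-0.01,0,0,0,0.024],[0.015,-0.01,0,0,0,0.024],[0.018,-0.01,0,0,0,0.024],[0.018,-0.01,0,0,0,0.024]]'
python3 look2.py c8 301 316 208 228
```

```text
time: 8.6
tool_pos: [0.6085, -0.0216, 0.0769]
tool_rot: [-0.0, 0.63, 0.776, 0.0]
force: [0.1, 0.1, 0.4]
finger_gap: 0.003
grasp_force: 0.0
heading 103.72576 foot offset from midline (+x side +), mm 7.478744837428216 rows [[301.0, 222.5], [315.0, 219.4]]
tcp [ 0.6085 -0.0219  0.0768] F [ 0.37 -0.09 -0.14] t 8.7
```

View pics/c8.png

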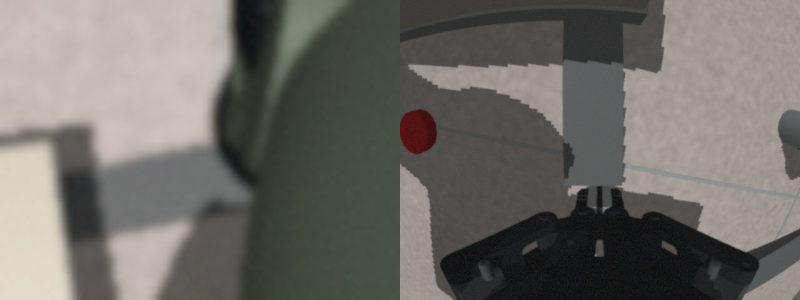

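The midline is now about 5.6 mm past the foot centre on the robot side, so the foot is still inside the wedge's width but near its edge. A short push on the heel's near-side corner will turn the wedge back to about 97°.

```bash
python3 -m pendant '[[-0.01,0,0,0,0,0],[-0.01,-0.016,0,0,0,0.035],[-0.01,-0.016,0,0,0,0.035],[-0.005,-0.016,0,0,0,0.035],[0,-0.016,0,0,0,0.035],[0.003,-0.016,0,0,0,0.035],[0.006,-0.016,0,0,0,0.035],[0.009,-0.016,0,0,0,0.035],[0.012,-0.016,0,0,0,0.035],[0.012,-0.016,0,0,0,0.035]]'
python3 look2.py c9 301 316 208 228
```

```text
time: 9.7
tool_pos: [0.595, -0.0152, 0.0769]
tool_rot: [-0.0, 0.672, 0.741, 0.0]
force: [0.5, 0.9, 0.6]
finger_gap: 0.003
grasp_force: 0.0
heading 100.51003 foot offset from midline (+x side +), mm 2.1300634845287902 rows [[301.0, 221.4], [315.0, 219.4]]
tcp [ 0.5949 -0.0154  0.0768] F [-0.14 -0.65  0.36] t 9.8
```

View pics/c9.png

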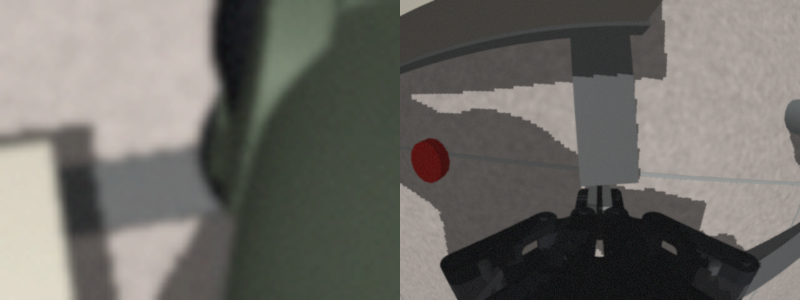

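The wedge now heads about 99° and its midline passes within 1–2 mm of the foot centre. I've used all 10 views, so the rest is by numbers. I'll recentre, match the heading and drive in while watching force.

```bash
python3 -m pendant '[[-0.008,0,0,0,0,0],[-0.008,0.008,0,0,0,-0.018],[-0.008,0.008,0,0,0,-0.018],[-0.004,0.008,0,0,0,-0.018],[0,0.008,0,0,0,-0.018],[0.003,0.008,0,0,0,-0.018],[0.006,0.008,0,0,0,-0.018],[0.009,0.008,0,0,0,-0.018],[0.009,0.008,0,0,0,-0.018]]'; python3 -m pendant '[[0.003,0,0,0,0,0],[0.006,0,0,0,0,0],[0.006,0,0,0,0,0]]'
python3 look2.py d1 301 312 208 228
```

```text
time: 10.7
tool_pos: [0.6002, -0.0079, 0.0769]
tool_rot: [-0.0, 0.651, 0.759, 0.0]
force: [0.0, 1.0, 0.1]
finger_gap: 0.003
grasp_force: 0.0
time: 11.0
tool_pos: [0.5996, -0.0036, 0.0769]
tool_rot: [-0.0, 0.651, 0.759, 0.0]
force: [-0.2, -0.4, -0.2]
finger_gap: -0.003
grasp_force: 0.0
heading 98.348145 foot offset from midline (+x side +), mm -2.2991878514182806 rows [[301.0, 220.5], [311.0, 219.4]]
tcp [ 0.5996 -0.0038  0.0769] F [-0.11 -0.2   0.15] t 11.1
```

```bash
for i in 1 2; do python3 -m pendant '[[0.002,0,0,0,0,0],[0.004,0,0,0,0,0],[0.004,0,0,0,0,0]]' | egrep 'tool_pos|force: \['; done; python3 look2.py d2 301 310 208 228
```

```text
tool_pos: [0.5992, -0.0007, 0.0769]
force: [-0.5, 0.3, -1.0]
tool_pos: [0.5987, 0.0023, 0.0768]
force: [-0.0, -0.3, 0.5]
heading 99.887886 foot offset from midline (+x side +), mm -0.6692808305160114 rows [[301.0, 220.4], [309.0, 219.4]]
tcp [0.5987 0.0022 0.0768] F [ 0.88  0.04 -0.16] t 11.8
```

```bash
for i in 1 2; do python3 -m pendant '[[0.002,0,0,0,0,0],[0.004,0,0,0,0,0],[0.004,0,0,0,0,0]]' | egrep 'tool_pos|force: \['; done; python3 look2.py d3 301 310 208 228
```

```text
tool_pos: [0.5983, 0.0052, 0.0769]
force: [0.3, -0.3, 0.3]
tool_pos: [0.5978, 0.0082, 0.0768]
force: [-0.0, -0.1, 0.1]
heading 130.8568 foot offset from midline (+x side +), mm 31.68228915188958 rows [[301.0, 220.4], [309.0, 212.8]]
tcp [0.5978 0.0081 0.0769] F [-0.11  0.75  0.8 ] t 12.5
```

```bash
for i in 1 2; do python3 -m pendant '[[0.0015,0,0,0,0,0],[0.003,0,0,0,0,0],[0.003,0,0,0,0,0]]' | egrep 'tool_pos|force: \['; done
```

```text
tool_pos: [0.5975, 0.0103, 0.0769]
force: [-0.8, -0.1, -0.2]
tool_pos: [0.5971, 0.0126, 0.0769]
force: [0.4, -0.7, 0.0]
```

```bash
python3 -m pendant '[[0.0015,0,0,0,0,0],[0.003,0,0,0,0,0],[0.003,0,0,0,0,0]]' | egrep 'tool_pos|force: \['
```

```text
tool_pos: [0.597, 0.0142, 0.0769]
force: [0.4, -2.5, -0.1]
```

```bash
python3 -m pendant '[[0.0015,0,0,0,0,0],[0.003,0,0,0,0,0],[0.003,0,0,0,0,0]]' | egrep 'tool_pos|force: \['
```

```text
tool_pos: [0.5968, 0.0154, 0.0769]
force: [0.6, -7.2, -0.2]
```

Contact: the resistance has risen to 7 N, above the roughly 5 N that makes it snug. I'll check the held force and whether the heater moved.

```bash
python3 -m pendant '[[0,0,0,0,0,0],[0,0,0,0,0,0]]' | egrep 'tool_pos|force: \['; python3 -c "
from meas import *
C,u,v=heater(manip.camera('top')); print(C,np.degrees(np.arctan2(-u[0],u[1])))"
```

```text
tool_pos: [0.5968, 0.0154, 0.0769]
force: [0.7, -6.1, -2.4]
[0.60576135 0.08813237] -171.67542
```

```bash
python3 -m pendant '[[-0.01,0,0,0,0,0],[-0.03,0,0,0,0,0],[-0.03,0,0,0,0,0],[-0.03,0,-0.15,0,0,0],[-0.03,0,-0.15,0,0,0],[-0.03,0,-0.15,0,0,0],[-0.03,0,-0.15,0,0,0]]' | egrep 'tool_pos|force: \['; python3 go.py .5836 .104 .185 8.4
python3 -c "
from meas import *
c=manip.camera('side');cv2.imwrite('pics/side_d.png',c['color'][:,:,::-1])
C,u,v=heater(manip.camera('top')); print(C,np.degrees(np.arctan2(-u[0],u[1])))"
```

```text
tool_pos: [0.6017, -0.0055, 0.1923]
force: [-0.4, -0.1, -0.1]
shift [ 0.148  -0.0016  0.0095] turn [0.0018 0.0003 0.002 ] t 14.65 F [-0.38 -0.1  -0.13]
[0.60590243 0.08803675] -171.59676
```

```bash
python3 -m pendant '[[0.148,-0.0016,0,0,0,0],[0.148,-0.0016,0,0,0,0],[0.148,-0.0016,0,0,0,0],[0.148,-0.0016,0,0,0,0],[0.148,-0.0016,0.013,0,0,0],[0.148,-0.0016,0.022,0,0,0],[0.148,-0.0016,0.028,0,0,0],[0.148,-0.0016,0.028,0,0,0]]' | egrep 'tool_pos|force: \['; python3 go.py .5834 .1045 .168 8.4
```

```text
tool_pos: [0.5816, 0.1028, 0.1678]
force: [-0.1, 0.8, -0.4]
shift [ 0.0018  0.0027 -0.0003] turn [-0.0004  0.      0.0014] t 15.55 F [-0.06  0.79 -0.38]
```

Almost touching. I'll press in small steps.

```bash
for i in 1 2; do python3 -m pendant '[[0,0,0.001,0,0,0],[0,0,0.001,0,0,0]]' | egrep 'tool_pos|force: \['; done
```

```text
tool_pos: [0.5818, 0.103, 0.1677]
force: [-2.3, -1.7, 3.2]
tool_pos: [0.5818, 0.103, 0.1676]
force: [-4.1, -3.0, 8.9]
```

The first press has some sideways drag because the arm was still settling. I'll lift a little, settle, then press straight down.

```bash
python3 -m pendant '[[0,0,-0.005,0,0,0],[0,0,-0.005,0,0,0],[0,0,-0.005,0,0,0],[0,0,-0.005,0,0,0]]' | egrep 'tool_pos|force: \['; python3 -m pendant '[[0,0,0.004,0,0,0],[0,0,0.005,0,0,0],[0,0,0.005,0,0,0]]' | egrep 'tool_pos|force: \['; python3 -m pendant '[[0,0,0.0005,0,0,0],[0,0,0.0005,0,0,0]]' | egrep 'tool_pos|force: \['
```

```text
tool_pos: [0.5818, 0.1041, 0.1703]
force: [-0.6, -0.2, -1.2]
tool_pos: [0.582, 0.1042, 0.1676]
force: [-2.2, -0.4, 8.0]
tool_pos: [0.5821, 0.1042, 0.1676]
force: [-2.8, -0.7, 9.9]
```

```bash
python3 -m pendant '[[0,0,0.0004,0,0,0],[0,0,0.0004,0,0,0],[0,0,0.0004,0,0,0],[0,0,0.0004,0,0,0]]' | egrep 'tool_pos|force: \['; python3 -m pendant '[[0,0,0,0,0,0],[0,0,0,0,0,0],[0,0,0,0,0,0]]' | egrep 'tool_pos|force: \['
```

```text
tool_pos: [0.5821, 0.1042, 0.1675]
force: [-3.4, 0.3, 11.1]
tool_pos: [0.5821, 0.1042, 0.1675]
force: [-3.0, -0.9, 10.7]
```

At 11 N the corner gave only about 0.1 mm, so it stands fast. I'll lift clear and verify.

```bash
python3 -m pendant '[[0,0,-0.02,0,0,0],[0,0,-0.1,0,0,0],[0,0,-0.2,0,0,0],[0,0,-0.2,0,0,0],[-0.3,0,-0.2,0,0,0],[-0.3,0,-0.2,0,0,0],[-0.3,0,-0.2,0,0,0],[-0.3,0,-0.2,0,0,0],[-0.3,0,-0.2,0,0,0],[-0.3,0,-0.2,0,0,0]]' | egrep 'tool_pos|force: \['; python3 look2.py e1 301 318 208 228
python3 - <<'E'
from meas import *
c=manip.camera('top'); C,u,v=heater(c); print(C,np.degrees(np.arctan2(-u[0],u[1])))
im=c['color'].astype(int); m=((im.max(2)<80)&(im.min(2)>45)&(im[...,2]>=im[...,0]-1))
m[:205]=0;m[245:]=0;m[:,:300]=0;m[:,360:]=0
ys,xs=np.nonzero(m); print("heel px",np.percentile(xs,99), "heel world",ray(c,[[np.percentile(xs,99)+.5,222]],.016)[0])
a,b=cv2.imread('pics/side0.png').astype(int),manip.camera('side')['color'][:,:,::-1].astype(int)
d=(abs(a-b).max(2)>40).astype(np.uint8); n,l,s,ce=cv2.connectedComponentsWithStats(d)
print([(x.tolist()) for x in s[1:] if x[4]>40])
E
```

```text
tool_pos: [0.6163, -0.1221, 0.3153]
force: [-0.2, 1.4, 0.4]
heading 100.25963 foot offset from midline (+x side +), mm -0.9387453136143198 rows [[301.0, 220.4], [317.0, 217.0]]
tcp [ 0.6159 -0.1186  0.3155] F [-0.2   1.04 -0.78] t 18.65
[0.60601485 0.08755474] -171.72386
heel px 313.0 heel world [0.60573643 0.02588864 0.016     ]
[[294, 0, 55, 105, 3228], [255, 130, 63, 26, 867], [272, 148, 156, 112, 5244], [294, 182, 17, 25, 331], [478, 210, 82, 36, 690], [424, 223, 65, 45, 1323], [490, 247, 16, 12, 57], [324, 261, 132, 159, 9641], [457, 277, 103, 143, 7581], [539, 287, 21, 25, 326]]
```

```bash
python3 -m pendant '[[0,0,0,0,0,0],[0,0,0,0,0,0],[0,0,0,0,0,0],[0,0,0,0,0,0]]' | egrep 'tool_pos|force: \['; python3 -c "
from workcell import manip
print(manip.close_job())"
```

```text
tool_pos: [0.6161, -0.1177, 0.3163]
force: [0.4, 0.5, -0.1]
the job is handed in; nothing more can be done
None
```

The small grey wedge is snug under the rear right foot (pushed to about 7 N, about 1 mm off the foot's centre), the corner gave about 0.1 mm under an 11 N press, the heater moved about 1 mm, and the job was handed in at about 19 s with the arm clear.

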